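# Lower the incubator cover without letting it bang, then start the run

### The arm

A 6-joint arm with a two-finger parallel gripper is mounted at the origin on a cart in front of the work surface, level with it; the furniture and walls round the work are solid. World frame = base frame: x ahead of the robot, y to its left, z up, the work surface at z = 0. Lengths are in m, angles in rad, forces in N, time in s.
With the tool pointing down it reaches from about 0.375 to 0.975 m from the base axis. Payload 3.8 kg.
Tool frame: the origin (TCP) lies midway between the tips of the shut fingers; the grasp point (between the pads) lies 19 mm behind it (r.pinch_z is the distance from the TCP to the grasp point, in m); z points along the fingers, y is the line along which they close (so a half turn about z gives the same grasp; the last joint's range is limited). The gripper opens to 88 mm and grips with 3 to 60 N. Pads are 18 mm wide; open, the fingers measure 123 mm over their backs; the gripper's body (75 mm by 187 mm) begins 45 mm behind the grasp point.
Start: joints at [-1.155, 0.264, 1.604, -0, 1.274, -0.037], TCP at [0.295, -0.607, 0.205] pointing down, gripper open.
Joint ranges: [-2.63, 2.63], [-0.94, 2.18], [0.31, 2.57], [-1.31, 4.45], [0, 2.66], [-2.55, 2.55]. Speed limits (rad/s): [2.57, 2.57, 3.14, 3.14, 3.14, 3.14].

### API

Orientations are given as a unit quaternion [w, x, y, z].
In Python, from bench import r, cams, hand_in gives the robot as it stands. The module is installed in compiled form; this text tells all that it offers.
- The arm moves only by the shell command python3 -m crank 'ROWS' [OPENING]. ROWS is JSON, a list of rows, each an object of numbers: "x", "y", "z": the shift along the world's x, y, z normalised to -1 to 1, where 1 is 0.3 m; "yaw": the turn about the world's z normalised to -1 to 1, where 1 is pi rad. A call has 1 to 5 rows; each row is the pose to reach, as a shift and turn from the pose commanded when the call began, turning the shorter way round; what a row does not reach only later rows make up. A row lasts 1/10 s, in which the tool goes at most 50 mm and 8.59 degrees, less where a joint would pass 70% of its speed; a pose out of reach is approached as far as the arm can. A call with a number of a shift or a turn outside -1 to 1 is refused whole. A call with a gripper value outside its range is refused whole. OPENING is the opening, from 0 (shut) to 1 (fully open), set as the call begins (- or left out, the last holds). The fingers move at their own pace and stop on an object; the grip force is fixed at half the most. Time passes only in rows, so rows that repeat a pose let the fingers close. It gives the time, the measured TCP pose, the force, the opening and the grip force at its end, in the units of the state.
- r.read_state(): the state, without advancing time (a new reading comes with each control period).
- cams.read_camera(name): name is "scene" or "top" or "wrist"; returns a dict with "pixels" (420x560x3 uint8, red, green, blue), "depth" (420x560 float32, m along the optical axis (not along the pixel's ray), 0 where there is no reading), "fov_y" (degrees; the focal length in pixels is half the picture's height over the tangent of half this angle, whatever the lens; pixels are square), "cx", "cy" (the principal point, pixels), "dist_coeffs" ([k1, k2, p1, p2, k3] as OpenCV has them; the pictures are not rectified), "world_to_cam" (4x4, takes a point from world to camera coordinates); the wrist camera has in their place "T_tool_cam" (4x4, takes a point from camera to tool coordinates, whose origin is the TCP and whose axes are the flange's). Camera axes: x right, y down, z forward; pixel columns grow to the right and rows downward; lengths in m; the calibration is good to about 2 mm. A picture is of the moment at which its call begins: read the wrist's pose just before it.
- hand_in(): hands the job in; it is judged then, once.
The state is a dict: "clock": time; "joint_pos": joint angles; "dq": joint speeds; "joint_efforts": joint torques, N m; "tcp_pos": TCP position; "tcp_rot": TCP orientation; "contact_force": force on the tool from outside, world axes, zero at the start; "ft_torque": the same for the moment, N m; "width": finger opening in m; "gripper_force": force on a finger pad.
Only numpy, scipy, OpenCV 4.12 (cv2) and the standard library are available. Lean on these libraries where they do the work, as an engineer would, in place of code of your own. Each camera call takes 0.05 s, during which the arm holds its last target. There are 200 camera calls.

### The job

Three sample vials are already in the dry-block incubator. Tip its open cover forward past upright, catch it on the fingers as it falls and lower it on them until it is fully shut, so that it never bangs down; then press the round start key on the console and let go. Use the fingers only to push and support: do not pinch or force the cover, leave the vials down in their wells, and leave the other things on the bench where they stand.

Things in the scene. Friction and masses are not known exactly. Their poses are not given: they have to be found in the camera images.
- incubator: White dry-block incubator, fixed, 210 wide (y), 135 deep (x). Origin on the bench under its middle; x points to its back, y to its left, z up. Tub with cover at left: x -60..60, y -35..105, rim 95 high; block with 2 x 3 wells inside. Console at right: y -105..-35, top 60 high, with a sloping display (to 85 high) at x > 10. In front of the tub (x < -60) is open space down to the bench. All mm.
- cover (a joint): Cover angle, rad: 0 shut, 1.57 upright, 1.78 full open. Starts at 1.62 to 1.75 (may sag back to 1.78). Level hinge along the incubator's y, at the back. Friction (0.06 N m) holds the 0.3 kg (-10 to +15 %) cover near upright; brought forward below 1.15 to 1.23 it falls against a weak damper (0.20 N m s/rad), slowly at first, 0.4 rad/s half way, 0.6 to 0.9 on landing, 2 to 4 s in all.
- cover_lip (a point): Middle of the lower front edge of the cover's lip, 150 mm from the hinge axis. Cover: flat slab 140 wide, 14 thick, 6 to 128 mm from the hinge, then a finger lip 100 wide, 6 thick, out to 150. Shut, the lip juts 24 mm beyond the tub's front, underside 95 mm above the bench, room for fingers beneath. Axes turn with the cover: x from lip to hinge, y along hinge, z out of the top side.
- cover_hinge (a point): Middle of the hinge axis, at the back of the tub: 66 mm behind and 35 mm to the left of the incubator's origin and 95 mm above the bench.
- start_key (a joint): Travel of the start key, m: 0 up, 0.004 fully down. It springs back; fully down takes 4 N, straight down.
- start_key_top (a point): Middle of the top of the start key, a grey round key 22 mm across in a black collar near the front of the console, pressed downward.
- vial_a: Glass vial with cap, 21 mm across, 54 mm tall, loose in a front well of the block (right-hand end), its cap about 8 mm below the tub's rim. Origin under its foot. To be left in its well.
- vial_b: The same, in the middle well of the back row.
- vial_c: The same, in the front well at the left-hand end.
- spare_vial: Loose vial, 21 mm across, 54 mm tall, standing on the bench to the right of the console near its front. Bystander.
- jar_amber: Loose brown sample jar, 35 mm across, 76 mm tall, standing right of the console. Bystander.
- jar_white: Loose white sample jar, 35 mm across, 62 mm tall, standing right of the console towards the back. Bystander.
- timer: Loose white timer, 62 x 58 x 18 mm, lying on the bench to the right, well in front of the incubator. Bystander.
- ball_pen: Ball pen, 145 mm long, 9 mm high, lying on the bench in front of the incubator. Bystander.

How it is judged:
On the way, in this order (a step that is already met when the one before it is completed fails the run):
1. the cover, more than half way down, is borne by the fingers: it touches them and moves slower than it would fall (value of joint cover between 0.12 and 0.85 rad and velocity of joint cover above -0.35 rad/s and contact force between the fingers and cover above 0.3 N), for 0.2 s.
2. the cover is shut and still (value of joint cover below 0.02 rad and velocity of joint cover between -0.05 and 0.05 rad/s), for 0.2 s.
3. the start key is pressed by the fingers (value of joint start_key above 0.0028 m and value of joint cover below 0.02 rad), for 0.05 s.
At the end, for the whole second after the job is handed in: The cover is fully shut (under 0.02 rad), the start key has been pressed (at least 2.8 mm) after that and has sprung back, and the three vials stand on the floors of their wells (to 5 mm) (value of joint cover below 0.02 rad and value of joint start_key below 0.001 m and z of vial_a in the frame of incubator between 0.028 and 0.038 m and z of vial_b in the frame of incubator between 0.028 and 0.038 m and z of vial_c in the frame of incubator between 0.028 and 0.038 m); the robot touches nothing.
It fails at once if the cover bangs down: faster than 0.45 rad/s over the last 0.12 rad (value of joint cover below 0.12 rad and velocity of joint cover below -0.45 rad/s).
It fails at once if the start key is pressed while the cover is not shut (value of joint start_key above 0.0015 m and value of joint cover above 0.03 rad).
It fails at once if a vial is pulled up in its well by more than 10 mm (z of any of vial_a, vial_b, vial_c in the frame of incubator above 0.043 m).
It fails at once if a bystander is moved by more than 25 mm (distance of any of spare_vial, jar_amber, jar_white, timer, ball_pen from where it was at the start of the episode above 0.025 m).
It fails at once if the cover is forced (more than 25 N from the fingers) or, on its way down, pinched between them (over 1 N on its top face and on its underside at once) (contact force between the fingers and cover above 25 N or (value of joint cover between 0.03 and 0.85 rad and (contact force between the fingers and cover_c0 above 1 N or contact force between the fingers and cover_c1 above 1 N) and (contact force between the fingers and cover_c2 above 1 N or contact force between the fingers and cover_c3 above 1 N))).
It also fails if it takes over 56 s, if anything falls off the work surface, if the arm or the gripper's body presses on something with over 40 N, if the wrist force passes 120 N, or if a joint passes its speed limit or range.

## Working session

There is one attempt and no reset: what is moved stays moved. The work goes in short steps, Python scripts to look and compute and a shell command to move; the robot and the scene stay as the last step left them, time stands still between calls to the robot, and variables do not carry over. Pictures are saved under pics/ and viewed, at most 10 in all, crops included, and the job is handed in when it is done.

```bash
mkdir -p pics; cat > h.py <<'E'
import numpy as np, cv2
from bench import r, cams
def grab(n):
    c=cams.read_camera(n); np.savez('/tmp/%s.npz'%n,**c); return c
def K(c):
    f=c['pixels'].shape[0]/2/np.tan(np.radians(c['fov_y'])/2)
    return np.array([[f,0,c['cx']],[0,f,c['cy']],[0,0,1.]])
def cloud(c):
    h,w=c['depth'].shape
    u,v=np.meshgrid(np.arange(w),np.arange(h))
    p=cv2.undistortPoints(np.stack([u,v],-1).reshape(-1,1,2).astype(np.float32),K(c),np.array(c['dist_coeffs'],float)).reshape(h,w,2)
    P=np.dstack([p,np.ones((h,w))])*c['depth'][...,None]
    T=np.linalg.inv(c['world_to_cam'])
    return P@T[:3,:3].T+T[:3,3]
E
python3 - <<'E'
from h import *
s=r.read_state(); print(s)
for n in('scene','top'):
    c=grab(n); cv2.imwrite('pics/%s0.png'%n,c['pixels'][...,::-1]); print(np.linalg.inv(c['world_to_cam']).round(3), c['fov_y'])
E
```

```text
{'clock': 0.0, 'joint_pos': array([-1.15489033e+00,  2.64762749e-01,  1.60535402e+00,  2.42602966e-05,
        1.27370264e+00, -3.68793194e-02]), 'dq': array([-0.00024403, -0.00211369,  0.00207567, -0.00138721, -0.00142759,
       -0.00013538]), 'joint_efforts': array([ 7.09086471e-04, -5.02116358e+01, -3.56878352e+01,  7.26184272e-02,
        2.94914294e-02, -1.82787398e-04]), 'tcp_pos': array([ 0.29499647, -0.60625766,  0.20319242]), 'tcp_rot': array([-1.09562845e-03,  9.74482647e-01,  2.24460086e-01, -1.98352055e-04]), 'contact_force': array([ 0.6020458 ,  1.57437357, -0.13054709]), 'ft_torque': array([ 0.05886886, -0.02729816,  0.03070933]), 'gripper_force': 0.0, 'width': 0.08867773922050758}
[[-0.696 -0.45   0.559  0.018]
 [-0.718  0.461 -0.522  0.384]
 [-0.023 -0.764 -0.644  0.72 ]
 [ 0.     0.     0.     1.   ]] 42.576953940253105
[[ 0.078 -0.97   0.231  0.363]
 [-0.997 -0.077  0.013 -0.133]
 [ 0.005 -0.231 -0.973  0.933]
 [ 0.     0.     0.     1.   ]] 49.99295983159431
```

View pics/scene0.png

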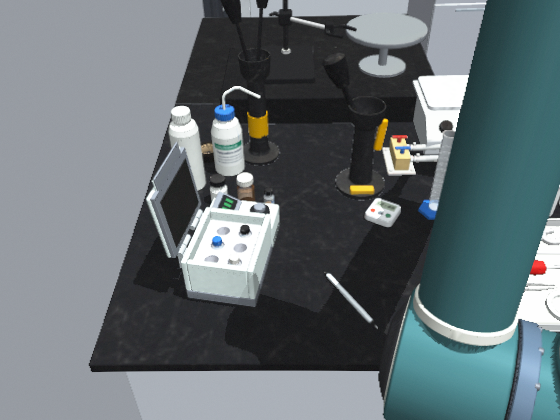

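View pics/top0.png

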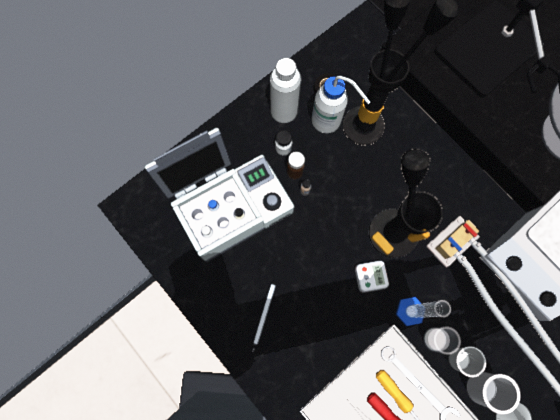

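Scene view: the incubator is at about (230,255), its cover open at (175,200). The pen is at (350,300) and the timer at (383,212). In the top view the tub is at (215,215), the key at (272,200), the cover at (190,160), the spare vial at (305,187), the amber jar at (296,163) and the white jar at (284,143).

Next I'll measure the poses from the depth cloud.

```bash
cat > m.py <<'E'
from h import *
import sys
c=dict(np.load('/tmp/top.npz')); P=cloud(c); z=P[...,2]; im=c['pixels'].astype(int)
s=dict(np.load('/tmp/scene.npz')); Q=cloud(s)
roi=np.zeros(z.shape,bool); roi[120:265,135:300]=1
print('bench z',np.median(z[230:300,280:340]))
m=roi&(abs(z-.095)<.006)
n,l,st,_=cv2.connectedComponentsWithStats(m.astype(np.uint8)); k=1+st[1:,4].argmax()
R=P[l==k][:,:2]; print('rim',cv2.minAreaRect((R*1000).astype(np.float32)),len(R))
# key: points
for u,v in[(272,200),(272,205),(262,190),(258,172),(284,143),(296,163),(306,187),(286,72)]: print(u,v,P[v,u].round(4),im[v,u])
m=roi&(abs(z-.060)<.005); R=P[m]; print('console',cv2.minAreaRect((R[:,:2]*1000).astype(np.float32)),len(R))
m=roi&(z>.13); print('cover top', P[m][:,:3].min(0),P[m].max(0), m.sum())
roi=np.zeros(z.shape,bool); roi[130:265,140:290]=1
C=Q[roi&(Q[...,2]>.13)]; C=C[abs(C[:,0])<1.2]
print('scene cover',C.min(0),C.max(0),len(C))
E
python3 m.py
```

```text
bench z 0.0009332303635705697
rim ((565.9304809570312, -4.857696533203125), (128.2910614013672, 140.5691375732422), 35.212791442871094) 1482
272 200 [ 0.5966 -0.1119  0.0797] [174 184 199]
272 205 [ 0.5879 -0.1126  0.0743] [ 95 103 112]
262 190 [ 0.6209 -0.0897  0.0614] [253 253 253]
258 172 [ 0.6531 -0.0793  0.0766] [47 50 52]
284 143 [ 0.7255 -0.1264  0.0616] [46 44 47]
296 163 [ 0.6774 -0.1537  0.0788] [253 253 253]
306 187 [ 0.6368 -0.1782  0.0532] [38 32 32]
286 72 [ 0.8171 -0.1206  0.1818] [253 253 253]
console ((662.225830078125, -17.006362915039062), (283.2030334472656, 291.5969543457031), 39.88337707519531) 1517
cover top [ 0.36290274 -0.13328682  0.13000962] [0.725198   0.15860441 0.93286943] 3019
scene cover [ 0.01796254 -0.13881297  0.13001236] [0.84150696 0.38377785 0.71967008] 3480
```

```bash
cat >> m.py <<'E'
print('-----')
def val(c,Q): return (c['depth']>0.05)
C=np.vstack([P[120:215,140:240][(val(c,P)&(z>.125))[120:215,140:240]]])
C=C[(C[:,2]<.27)&(C[:,0]>.5)&(C[:,0]<.8)]
S=Q[130:265,140:215]; S=S[(s['depth'][130:265,140:215]>.05)]; S=S[(S[:,2]>.125)&(S[:,2]<.27)&(S[:,0]>.5)&(S[:,0]<.8)&(S[:,1]<.2)]
for nm,X in(('top',C),('scene',S)):
    X0=X
    for _ in range(6):
        m0=np.median(X,0) if _==0 else X.mean(0); w=np.linalg.svd(X-m0,full_matrices=0)[2][2]; d=abs((X0-m0)@w); X=X0[d<(.006 if _<3 else .003)]
    w*=-np.sign(w[0]); print(nm,len(X0),len(X),'n',w.round(3),'yaw',np.degrees(np.arctan2(-w[1],-w[0])).round(2),'tilt of n',np.degrees(np.arcsin(w[2])).round(2),X.mean(0).round(4))
    a=np.radians(35.2); ax=np.array([np.cos(a),np.sin(a)]); ay=np.array([-ax[1],ax[0]])
    x=X[:,:2]@ax; y=X[:,:2]@ay; print(' along x',np.percentile(x,[1,50,99]),'y',np.percentile(y,[1,50,99]),'z',np.percentile(X[:,2],[1,99]))
    h=X[X[:,2]>X[:,2].max()-.012]; print(' top edge mean',h.mean(0), 'y range',np.percentile(h[:,:2]@ay,[2,98]))
rx=R2=P[l==k][:,:2] if 0 else None
n,l,st,_=cv2.connectedComponentsWithStats(((abs(z-.095)<.006)).astype(np.uint8)); k=l[225,180] 
for q,nm,cc in((P,'top',c),(Q,'scene',s)):
    M=(abs(q[...,2]-.095)<.004)&(abs(q[...,0]-.57)<.13)&(abs(q[...,1])<.13); X=q[M]; print(nm,'rim x',np.percentile(X[:,:2]@ax,[.5,3,97,99.5]),'y',np.percentile(X[:,:2]@ay,[.5,3,97,99.5]),len(X))
print('axes',ax,ay)
# key
im8=c['pixels'][185:220,255:290]; g=cv2.cvtColor(im8,cv2.COLOR_RGB2GRAY)
zz=P[185:220,255:290]; m=(zz[...,2]>.071)&(zz[...,2]<.085); X=zz[m]; X=X[X[:,:2]@ax<.45]
print('key',X.mean(0),np.median(X[:,2]),len(X),np.percentile(X[:,:2]@ax,[1,99]),np.percentile(X[:,:2]@ay,[1,99]))
cv2.imwrite('pics/crop.png',cv2.resize(c['pixels'][120:265,135:325,::-1],None,fx=4,fy=4,interpolation=cv2.INTER_CUBIC))
E
python3 m.py | sed 1,/-----/d
```

```text
top 2961 2670 n [-0.812 -0.567  0.137] yaw 34.9 tilt of n 7.86 [0.6245 0.0364 0.1889]
 along x [0.522691   0.53098263 0.54064778] y [-0.39732965 -0.32992968 -0.26432051] z [0.12626852 0.24444868]
 top edge mean [0.63042757 0.04088809 0.24058512] y range [-0.37813207 -0.28402749]
scene 3241 2783 n [-0.816 -0.562  0.133] yaw 34.56 tilt of n 7.62 [0.6213 0.0456 0.187 ]
 along x [0.5257193  0.53372612 0.54319139] y [-0.39414738 -0.31882048 -0.25952425] z [0.1263857  0.24435467]
 top edge mean [0.6289573  0.04764829 0.24037006] y range [-0.37509776 -0.27915071]
top rim x [0.39595919 0.39691636 0.5172034  0.52158306] y [-0.39969554 -0.39820861 -0.2618839  -0.26060763] 1336
scene rim x [0.39815126 0.39916645 0.52148528 0.52630137] y [-0.39653416 -0.39429405 -0.25764006 -0.25661857] 1472
axes [0.8171449  0.57643232] [-0.57643232  0.8171449 ]
key [ 0.59650031 -0.11088603  0.07599032] 0.07427766107419725 244 [0.40790568 0.4415136 ] [-0.45209937 -0.41717421]
```

View pics/crop.png

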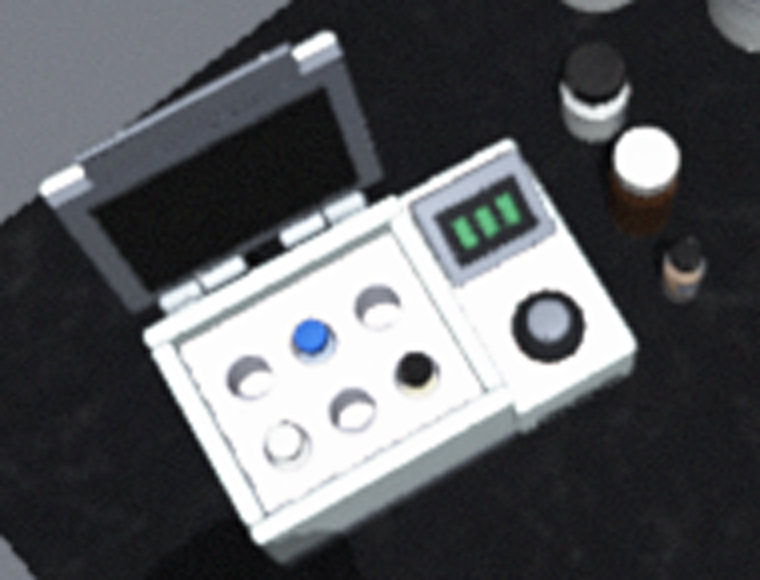

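The crop shows the key at about (550,325) on the console and three vials in their wells. The incubator's x axis is at 35° in the world; the hinge is at s=.524, t=-.328, the cover at about 1.70 rad, and the key at (.5965,-.111,.079). The sizes agree with those given. First I'll check the heights along the travel corridor, then raise the arm.

```bash
python3 - <<'E'
from h import *
for n in('top','scene'):
    c=dict(np.load('/tmp/%s.npz'%n)); P=cloud(c); X=P[c['depth']>.05]
    a=np.array([.295,-.607]);b=np.array([.676,.073]);u=(b-a)/np.linalg.norm(b-a)
    d=X[:,:2]-a; al=d@u; pe=d@[-u[1],u[0]]
    for lo in np.arange(0,.8,.1):
        m=(al>lo)&(al<lo+.1)&(abs(pe)<.12); print(n,round(lo,1),np.percentile(X[m][:,2],99.5).round(3) if m.sum()>20 else None)
E
python3 -m crank '[{"z":0.2},{"z":0.42,"yaw":0.025},{"z":0.42,"yaw":0.05},{"z":0.42,"yaw":0.05}]' 0
```

```text
top 0.0 0.305
top 0.1 0.07
top 0.2 0.184
top 0.3 0.197
top 0.4 0.006
top 0.5 0.097
top 0.6 0.208
top 0.7 0.245
scene 0.0 0.078
scene 0.1 0.032
scene 0.2 0.183
scene 0.3 0.196
scene 0.4 0.006
scene 0.5 0.096
scene 0.6 0.182
scene 0.7 0.244$[0]: bad value
```

```bash
python3 -m crank '[{"x":0,"y":0,"z":0.2,"yaw":0},{"x":0,"y":0,"z":0.42,"yaw":0.025},{"x":0,"y":0,"z":0.42,"yaw":0.05},{"x":0,"y":0,"z":0.42,"yaw":0.05}]' 0
```

```text
clock: 0.5
tcp_pos: [0.2963, -0.6091, 0.3367]
tcp_rot: [0.005, 0.954, 0.301, 0.001]
contact_force: [0.4, -0.0, -0.6]
width: 0.0583
gripper_force: 0.0
```

```bash
python3 -m crank '[{"x":0.08,"y":0.14,"z":0,"yaw":0},{"x":0.16,"y":0.28,"z":0,"yaw":0},{"x":0.24,"y":0.42,"z":0,"yaw":0},{"x":0.32,"y":0.56,"z":0,"yaw":0},{"x":0.4,"y":0.7,"z":0,"yaw":0}]' 
python3 -m crank '[{"x":0.08,"y":0.14,"z":0,"yaw":0},{"x":0.16,"y":0.28,"z":0,"yaw":0},{"x":0.24,"y":0.42,"z":0,"yaw":0},{"x":0.32,"y":0.56,"z":0,"yaw":0},{"x":0.4,"y":0.7,"z":0,"yaw":0}]' 
python3 -m crank '[{"x":0.1,"y":0.14,"z":0,"yaw":0},{"x":0.2,"y":0.28,"z":0,"yaw":0},{"x":0.3,"y":0.42,"z":0,"yaw":0},{"x":0.4,"y":0.56,"z":0,"yaw":0},{"x":0.45,"y":0.7,"z":0,"yaw":0}]' 
python3 -m crank '[{"x":0.02,"y":0.12,"z":0,"yaw":0},{"x":0.02,"y":0.16,"z":0,"yaw":0},{"x":0.02,"y":0.16,"z":0,"yaw":0}]' 
```

```text
clock: 1.0
tcp_pos: [0.4151, -0.3946, 0.3278]
tcp_rot: [-0.002, 0.954, 0.299, -0.001]
contact_force: [-0.1, 0.5, 0.7]
width: 0.0182
gripper_force: 0.0
clock: 1.5
tcp_pos: [0.535, -0.1848, 0.328]
tcp_rot: [-0.001, 0.954, 0.3, -0.001]
contact_force: [0.4, -0.7, 0.4]
width: 0.0005
gripper_force: 0.0
clock: 2.0
tcp_pos: [0.6704, 0.0237, 0.3271]
tcp_rot: [-0.0, 0.954, 0.299, -0.002]
contact_force: [0.6, -0.1, -0.4]
width: 0.0006
gripper_force: 0.0
clock: 2.3
tcp_pos: [0.675, 0.0715, 0.328]
tcp_rot: [-0.0, 0.954, 0.301, -0.002]
contact_force: [1.1, -1.1, 0.3]
width: 0.0004
gripper_force: 0.0
```

```bash
python3 -m crank '[{"x":0,"y":0,"z":-0.13,"yaw":0},{"x":0,"y":0,"z":-0.26,"yaw":0},{"x":0,"y":0,"z":-0.36,"yaw":0},{"x":0,"y":0,"z":-0.36,"yaw":0}]' 
python3 - <<'E'
from h import *
c=grab('top'); cv2.imwrite('pics/top1.png',c['pixels'][100:280,120:330,::-1].repeat(3,0).repeat(3,1))
E
```

```text
clock: 2.7
tcp_pos: [0.6715, 0.0678, 0.2156]
tcp_rot: [-0.001, 0.954, 0.299, -0.006]
contact_force: [-0.2, 0.1, -1.3]
width: 0.0004
gripper_force: 0.0
```

View pics/top1.png

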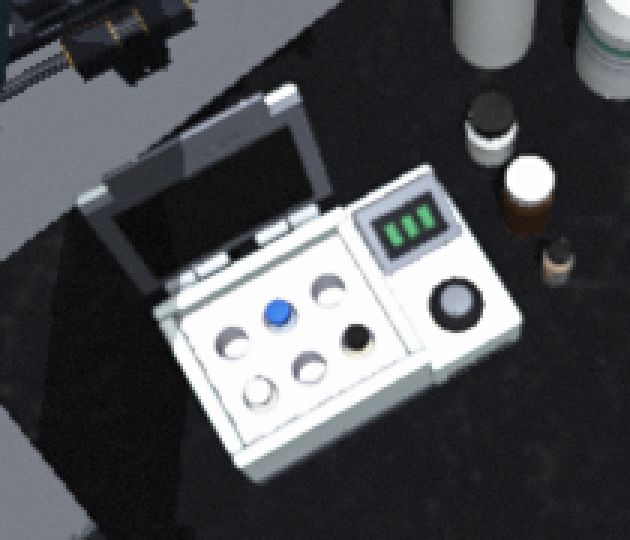

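The incubator is unchanged and the gripper shows at (130,30), behind the cover's upper edge. Now I'll push forward along −ax.

```bash
python3 -m crank '[{"x":-0.016,"y":-0.011,"z":0,"yaw":0},{"x":-0.032,"y":-0.022,"z":0,"yaw":0},{"x":-0.048,"y":-0.033,"z":0,"yaw":0},{"x":-0.064,"y":-0.044,"z":0,"yaw":0},{"x":-0.08,"y":-0.055,"z":0,"yaw":0}]' 
python3 -m crank '[{"x":-0.016,"y":-0.011,"z":0,"yaw":0},{"x":-0.032,"y":-0.022,"z":0,"yaw":0},{"x":-0.048,"y":-0.033,"z":0,"yaw":0},{"x":-0.064,"y":-0.044,"z":0,"yaw":0},{"x":-0.08,"y":-0.055,"z":0,"yaw":0}]' 
python3 - <<'E'
from h import *
c=grab('scene'); cv2.imwrite('pics/sc1.png',c['pixels'][100:310,110:320,::-1].repeat(2,0).repeat(2,1))
E
```

```text
clock: 3.25
tcp_pos: [0.6519, 0.0534, 0.2236]
tcp_rot: [0.0, 0.954, 0.3, 0.001]
contact_force: [-0.5, 0.5, 0.3]
width: 0.0004
gripper_force: 0.0
clock: 3.75
tcp_pos: [0.6275, 0.037, 0.2224]
tcp_rot: [-0.0, 0.954, 0.3, -0.0]
contact_force: [-0.2, -1.0, -0.2]
width: 0.0005
gripper_force: 0.0
```

View pics/sc1.png

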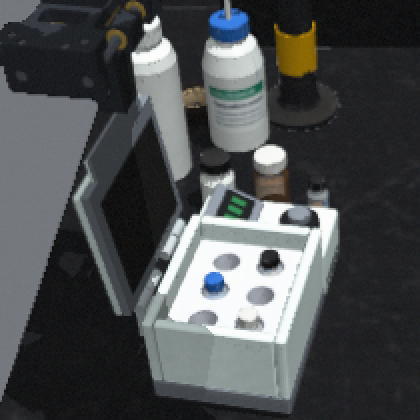

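The picture shows the gripper over the lip at (110,100) and the cover near upright. I'll measure the angle from the depth.

```bash
cat > ang.py <<'E'
from h import *
import sys
c=grab(sys.argv[1]) ; Q=cloud(c); X=Q[c['depth']>.05]
a=np.radians(35); s=X[:,:2]@[np.cos(a),np.sin(a)]; t=X[:,:2]@[-np.sin(a),np.cos(a)]
# strip near cover's side edge, away from the fingers
m=(abs(t+.328)<.065)&(abs(t+.328)>.025)&(s>.36)&(s<.56)&(X[:,2]>.115)&(X[:,2]<.26)
d=np.c_[.524-s[m],X[m,2]-.095]; rr=np.hypot(*d.T); th=np.arctan2(d[:,1],d[:,0])
k=(rr>.06)&(rr<.16); print('n',k.sum(),'theta',np.percentile(th[k],[10,50,90]).round(3))
E
python3 ang.py scene; python3 ang.py top
```

```text
n 1227 theta [1.676 1.692 1.709]
n 1257 theta [1.639 1.666 1.687]
```

```bash
python3 - <<'E'
from h import *
st=r.read_state(); p=st['tcp_pos']; print(p, st['joint_pos'].round(3))
ims=[]
for n in('scene','top'):
    c=grab(n); T=c['world_to_cam']; q=lambda X:cv2.projectPoints(np.array([X],float),cv2.Rodrigues(T[:3,:3])[0],T[:3,3],K(c),np.array(c['dist_coeffs'],float))[0].ravel()
    u=q(p); print(n,u, 'tip depth vs', (T@[*p,1])[2], c['depth'][int(u[1]),int(u[0])])
    im=np.ascontiguousarray(c['pixels'][...,::-1]); x,y=int(u[0])-40,int(u[1])-45
    x=max(x,0);y=max(y,0)
    big=cv2.resize(im[y:y+90,x:x+65],None,fx=6,fy=6,interpolation=cv2.INTER_NEAREST); cv2.circle(big,(int((u[0]-x)*6),int((u[1]-y)*6)),4,(0,0,255),-1); ims.append(big)
cv2.imwrite('pics/z.png',np.hstack(ims))
E
```

```text
[0.62774852 0.03705488 0.22255201] [0.019 0.167 1.687 0.    1.287 0.981]
scene [173.55063078 170.27588464] tip depth vs 0.8422054734419735 0.85226357
top [184.78279738 152.80916716] tip depth vs 0.754413494564228 0.7555214
```

View pics/z.png

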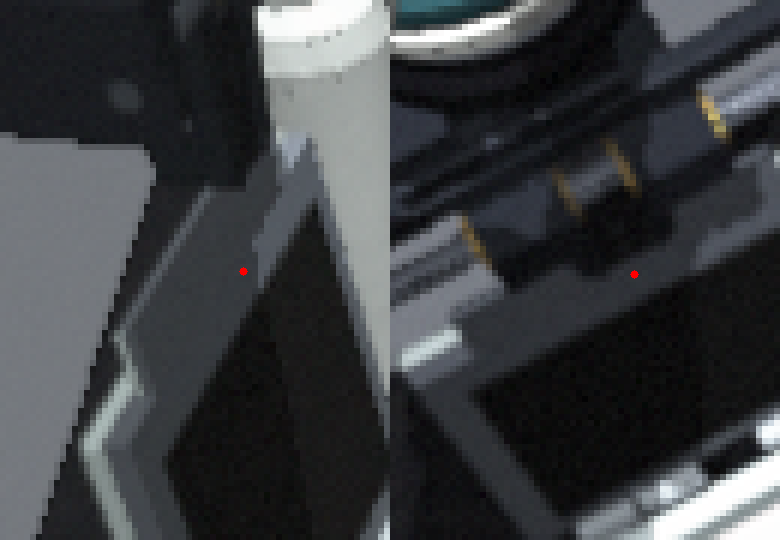

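The reported TCP projects onto the front of the cover, but the fingers are behind it. I'll lift clear and check the tip's real position against the reading.

```bash
python3 -m crank '[{"x":0.03,"y":0.02,"z":0,"yaw":0},{"x":0.06,"y":0.04,"z":0.1,"yaw":0},{"x":0.06,"y":0.04,"z":0.2,"yaw":0},{"x":0.06,"y":0.04,"z":0.27,"yaw":0},{"x":0.06,"y":0.04,"z":0.27,"yaw":0}]'
python3 - <<'E'
from h import *
st=r.read_state(); p=st['tcp_pos']; print(p)
ims=[]
for n in('scene','top'):
    c=grab(n); T=c['world_to_cam']; q=lambda X:cv2.projectPoints(np.array([X],float),cv2.Rodrigues(T[:3,:3])[0],T[:3,3],K(c),np.array(c['dist_coeffs'],float))[0].ravel()
    u=q(p); P=cloud(c); X=P[(c['depth']>.05)]; m=(np.hypot(X[:,0]-p[0],X[:,1]-p[1])<.05)&(X[:,2]>.27)&(X[:,2]<p[2]+.055); F=X[m]
    print(n,u,len(F)); 
    for lo in np.arange(.29,.38,.008):
        f=F[(F[:,2]>lo)&(F[:,2]<lo+.008)]
        if len(f)>3: print(lo.round(3),len(f),f.mean(0).round(4),f.min(0).round(3),f.max(0).round(3))
    im=np.ascontiguousarray(c['pixels'][...,::-1]); x,y=max(int(u[0])-30,0),max(int(u[1])-60,0)
    big=cv2.resize(im[y:y+90,x:x+65],None,fx=6,fy=6,interpolation=cv2.INTER_NEAREST); cv2.circle(big,(int((u[0]-x)*6),int((u[1]-y)*6)),4,(0,0,255),-1); ims.append(big)
cv2.imwrite('pics/z2.png',np.hstack(ims))
E
python3 ang.py scene; python3 ang.py top
```

```text
clock: 4.5
tcp_pos: [0.6489, 0.05, 0.3079]
tcp_rot: [0.001, 0.954, 0.3, 0.004]
contact_force: [0.4, -0.1, -0.1]
width: 0.0001
gripper_force: 0.0
[0.64891186 0.0499867  0.30792612]
scene [148.84006134 120.89371232] 257
0.338 22 [0.6428 0.0533 0.3442] [0.635 0.04  0.343] [0.651 0.067 0.346]
0.346 98 [0.6417 0.0562 0.35  ] [0.633 0.036 0.346] [0.65  0.07  0.354]
0.354 123 [0.6412 0.0566 0.3578] [0.631 0.035 0.354] [0.65  0.07  0.362]
0.362 14 [0.641  0.0582 0.3625] [0.632 0.037 0.362] [0.648 0.071 0.363]
top [167.292201   118.28683505] 176
0.338 41 [0.64   0.0433 0.3426] [0.632 0.032 0.338] [0.647 0.054 0.346]
0.346 55 [0.6391 0.0439 0.35  ] [0.631 0.031 0.346] [0.646 0.054 0.354]
0.354 72 [0.6403 0.0432 0.3581] [0.63  0.031 0.354] [0.65  0.054 0.362]
0.362 8 [0.6393 0.0429 0.3623] [0.631 0.033 0.362] [0.646 0.055 0.363]
n 1267 theta [1.677 1.692 1.709]
n 1297 theta [1.639 1.666 1.687]
```

View pics/z2.png

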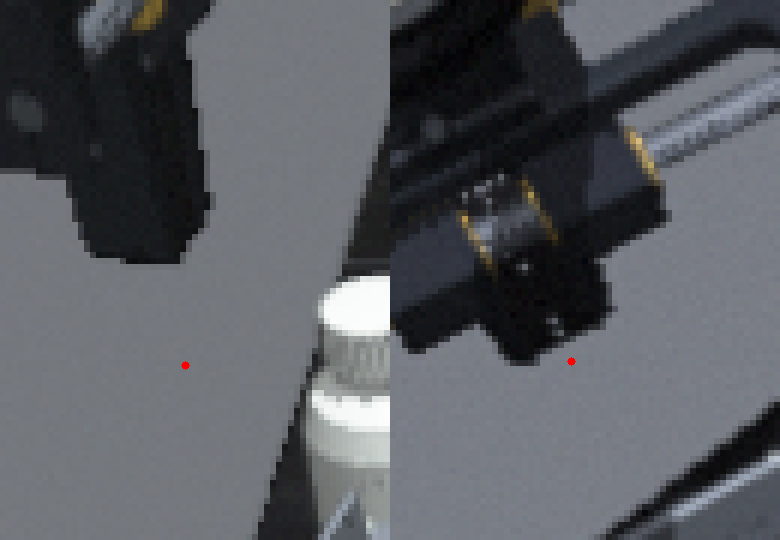

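The visible fingertips end at panel (140,262) in the scene view, while the reported TCP projects to (185,365). In the depth the real tip is at z≈.342 against .308 reported, so x and y agree but z is about 34 mm off. I'll find out whether it is the pose that is wrong or the tool that is short.

```bash
python3 - <<'E'
from h import *
from scipy.spatial.transform import Rotation as Ro
st=r.read_state(); p=st['tcp_pos']; w,x,y,z=st['tcp_rot']; c=grab('wrist')
T=np.eye(4); T[:3,:3]=Ro.from_quat([x,y,z,w]).as_matrix(); T[:3,3]=p
c['world_to_cam']=np.linalg.inv(T@c['T_tool_cam']); P=cloud(c); X=P[c['depth']>.05]
print('T_tool_cam',c['T_tool_cam'].round(3))
print(np.histogram(X[:,2],np.arange(-.08,.4,.02)))
m=(X[:,0]>.54)&(X[:,0]<.6)&(abs(X[:,1])<.05); print('rim-ish',np.histogram(X[m,2],20))
cv2.imwrite('pics/w.png',c['pixels'][...,::-1])
for n in('scene','top'):
    d=dict(np.load('/tmp/%s.npz'%n)); Q=cloud(d); Y=Q[d['depth']>.05]; a=np.radians(35)
    s=Y[:,:2]@[np.cos(a),np.sin(a)]; t=Y[:,:2]@[-np.sin(a),np.cos(a)]
    for lo in np.arange(.33,.46,.01):
        k=(Y[:,2]>lo)&(Y[:,2]<lo+.01)&(abs(s-.56)<.08)&(abs(t+.331)<.12)
        if k.sum()>3: print(n,lo.round(2),k.sum(),'s',s[k].min().round(3),s[k].max().round(3),'t',t[k].min().round(3),t[k].max().round(3))
E
```

```text
T_tool_cam [[ 0.    -0.953 -0.302  0.078]
 [ 1.     0.     0.001 -0.   ]
 [-0.001 -0.302  0.953 -0.181]
 [ 0.     0.     0.     1.   ]]
(array([  212,    98,   208, 11122, 55979,  2195,  2577,  6971,  3470,
        3055,  3248,  4120,  2197,  2973,  2519,  4241,  3202,  2831,
        3391,  4268,  4883,  6630,  6974]), array([-8.00000000e-02, -6.00000000e-02, -4.00000000e-02, -2.00000000e-02,
        1.38777878e-17,  2.00000000e-02,  4.00000000e-02,  6.00000000e-02,
        8.00000000e-02,  1.00000000e-01,  1.20000000e-01,  1.40000000e-01,
        1.60000000e-01,  1.80000000e-01,  2.00000000e-01,  2.20000000e-01,
        2.40000000e-01,  2.60000000e-01,  2.80000000e-01,  3.00000000e-01,
        3.20000000e-01,  3.40000000e-01,  3.60000000e-01,  3.80000000e-01]))
rim-ish (array([  14,    0,    0,    5,    4,    0,    0,    7,    5,    3,    3,
          2,   10,   23,   30,   53, 1037,    8,    6,   71]), array([-0.00111809,  0.00342537,  0.00796884,  0.0125123 ,  0.01705576,
        0.02159923,  0.02614269,  0.03068615,  0.03522962,  0.03977308,
        0.04431654,  0.04886001,  0.05
[... 512 characters left out ...]
 -0.415 -0.24
scene 0.42 940 s 0.524 0.593 t -0.42 -0.235
scene 0.43 735 s 0.524 0.595 t -0.421 -0.233
scene 0.44 1919 s 0.524 0.594 t -0.422 -0.233
scene 0.45 461 s 0.536 0.582 t -0.346 -0.285
top 0.33 24 s 0.546 0.555 t -0.339 -0.319
top 0.34 69 s 0.545 0.554 t -0.344 -0.317
top 0.35 91 s 0.545 0.559 t -0.346 -0.316
top 0.36 59 s 0.545 0.552 t -0.346 -0.315
top 0.37 47 s 0.545 0.567 t -0.339 -0.324
top 0.38 57 s 0.547 0.566 t -0.338 -0.325
top 0.4 118 s 0.522 0.554 t -0.415 -0.245
top 0.41 899 s 0.522 0.582 t -0.415 -0.246
top 0.42 681 s 0.522 0.578 t -0.422 -0.267
top 0.43 532 s 0.521 0.574 t -0.424 -0.26
top 0.44 2068 s 0.521 0.592 t -0.425 -0.27
top 0.45 327 s 0.534 0.545 t -0.348 -0.29
```

View pics/w.png

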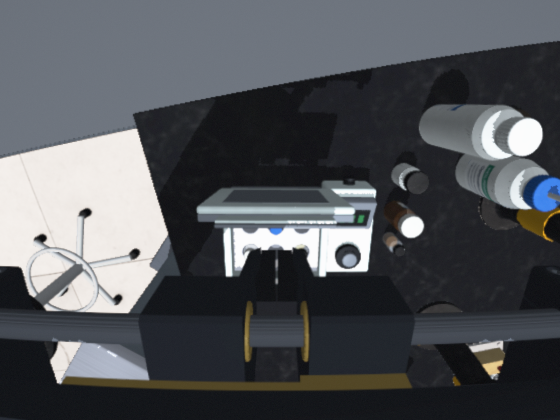

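The whole gripper sits about 30 mm higher than reported, with fingers from .337 up to the body at .40. The wrist view shows the cover edge-on at (275,205) and the fingers at (277,280). From here on, real tip z = reported + 0.030. I'll go back, lower behind the cover and push.

```bash
python3 -m crank '[{"x":0.05,"y":0.035,"z":0,"yaw":0},{"x":0.1,"y":0.07,"z":0,"yaw":0},{"x":0.1,"y":0.07,"z":-0.13,"yaw":0},{"x":0.1,"y":0.07,"z":-0.26,"yaw":0},{"x":0.1,"y":0.07,"z":-0.4,"yaw":0}]'
python3 -m crank '[{"x":-0.016,"y":-0.011,"z":0,"yaw":0},{"x":-0.032,"y":-0.022,"z":0,"yaw":0},{"x":-0.048,"y":-0.033,"z":0,"yaw":0},{"x":-0.064,"y":-0.044,"z":0,"yaw":0},{"x":-0.08,"y":-0.055,"z":0,"yaw":0}]' 
python3 -m crank '[{"x":-0.016,"y":-0.011,"z":0,"yaw":0},{"x":-0.032,"y":-0.022,"z":0,"yaw":0},{"x":-0.048,"y":-0.033,"z":0,"yaw":0},{"x":-0.064,"y":-0.044,"z":0,"yaw":0},{"x":-0.08,"y":-0.055,"z":0,"yaw":0}]' 
python3 ang.py scene; python3 ang.py top
```

```text
clock: 5.25
tcp_pos: [0.6756, 0.0704, 0.1812]
tcp_rot: [-0.0, 0.954, 0.3, -0.0]
contact_force: [0.8, -0.2, -0.6]
width: 0.0004
gripper_force: 0.0
clock: 5.75
tcp_pos: [0.653, 0.0534, 0.1864]
tcp_rot: [0.001, 0.954, 0.3, 0.002]
contact_force: [0.1, 0.0, -0.1]
width: -0.0001
gripper_force: 0.0
clock: 6.25
tcp_pos: [0.6276, 0.037, 0.1835]
tcp_rot: [-0.0, 0.954, 0.3, -0.0]
contact_force: [1.4, 0.3, 1.1]
width: -0.0
gripper_force: 0.7
n 904 theta [1.463 1.478 1.503]
n 870 theta [1.416 1.444 1.51 ]
```

```bash
python3 -m crank '[{"x":-0.016,"y":-0.011,"z":0,"yaw":0},{"x":-0.032,"y":-0.022,"z":0,"yaw":0},{"x":-0.048,"y":-0.033,"z":0,"yaw":0},{"x":-0.064,"y":-0.044,"z":0,"yaw":0},{"x":-0.08,"y":-0.055,"z":0,"yaw":0}]' 
python3 ang.py scene; python3 ang.py top
```

```text
clock: 6.85
tcp_pos: [0.6034, 0.0204, 0.1834]
tcp_rot: [-0.0, 0.954, 0.3, -0.0]
contact_force: [0.0, 0.7, -0.9]
width: 0.0003
gripper_force: 0.3
n 546 theta [1.236 1.255 1.338]
n 449 theta [1.216 1.263 1.312]
```

```bash
python3 -m crank '[{"x":-0.012,"y":-0.008,"z":0,"yaw":0},{"x":-0.024,"y":-0.016,"z":0,"yaw":0},{"x":-0.036,"y":-0.025,"z":0,"yaw":0},{"x":-0.048,"y":-0.033,"z":0,"yaw":0},{"x":-0.052,"y":-0.036,"z":0,"yaw":0}]' 
python3 ang.py scene; python3 ang.py scene
```

```text
clock: 7.45
tcp_pos: [0.5878, 0.0096, 0.1835]
tcp_rot: [0.0, 0.954, 0.3, -0.0]
contact_force: [-0.9, 0.2, -0.8]
width: 0.0005
gripper_force: 0.0
n 397 theta [1.138 1.179 1.238]
n 387 theta [1.133 1.175 1.234]
```

```bash
python3 -m crank '[{"x":-0.016,"y":-0.011,"z":0,"yaw":0},{"x":-0.032,"y":-0.022,"z":0,"yaw":0},{"x":-0.036,"y":-0.025,"z":0,"yaw":0}]' 
python3 ang.py scene; python3 ang.py scene; python3 ang.py scene
```

```text
clock: 7.85
tcp_pos: [0.577, 0.0021, 0.1835]
tcp_rot: [0.0, 0.954, 0.3, -0.0]
contact_force: [-0.1, -0.1, 0.5]
width: 0.0006
gripper_force: 0.0
n 430 theta [1.083 1.131 1.231]
n 442 theta [1.075 1.125 1.231]
n 456 theta [1.067 1.12  1.227]
```

```bash
python3 -m crank '[{"x":0.01,"y":0.007,"z":0.16,"yaw":0},{"x":-0.08,"y":-0.056,"z":0.2,"yaw":0},{"x":-0.2,"y":-0.14,"z":0.18,"yaw":0},{"x":-0.22,"y":-0.154,"z":0.03,"yaw":0},{"x":-0.22,"y":-0.154,"z":-0.12,"yaw":0}]' 
python3 ang.py scene
python3 -m crank '[{"x":0,"y":0,"z":-0.08,"yaw":0}]'
python3 ang.py scene;
```

```text
clock: 8.5
tcp_pos: [0.5126, -0.0448, 0.1491]
tcp_rot: [0.001, 0.954, 0.3, 0.003]
contact_force: [0.8, 0.7, -0.7]
width: 0.0001
gripper_force: 0.0
n 492 theta [0.949 1.046 1.136]
clock: 8.65
tcp_pos: [0.5113, -0.0438, 0.1233]
tcp_rot: [-0.0, 0.954, 0.3, -0.0]
contact_force: [0.2, -0.0, 1.4]
width: 0.0003
gripper_force: 0.0
n 586 theta [0.942 1.005 1.086]
```

```bash
W='x'; for i in 1 2 3; do python3 -m crank '[{"x":0,"y":0,"z":0,"yaw":0},{"x":0,"y":0,"z":0,"yaw":0},{"x":0,"y":0,"z":0,"yaw":0}]' | egrep 'clock|pos|contact'; python3 ang.py scene; done
```

```text
clock: 9.0
tcp_pos: [0.5132, -0.0438, 0.1255]
contact_force: [0.2, 0.0, 0.1]
n 548 theta [0.752 0.861 0.94 ]
clock: 9.35
tcp_pos: [0.5117, -0.0441, 0.1239]
contact_force: [-1.8, -1.8, -0.8]
n 594 theta [0.705 0.813 0.897]
clock: 9.7
tcp_pos: [0.5115, -0.044, 0.1235]
contact_force: [-0.0, -2.8, 0.3]
n 597 theta [0.703 0.814 0.895]
```

The cover is resting on the fingers at about 0.66 rad with a force of about 2 N. I'll lower it along the lip's arc.

```bash
python3 -m crank '[{"x":-0.0066,"y":-0.0046,"z":-0.011,"yaw":0},{"x":-0.013,"y":-0.009,"z":-0.022,"yaw":0},{"x":-0.0205,"y":-0.0143,"z":-0.037,"yaw":0},{"x":-0.027,"y":-0.019,"z":-0.05,"yaw":0},{"x":-0.0347,"y":-0.0243,"z":-0.065,"yaw":0}]' | egrep 'clock|pos|contact'; python3 ang.py scene; python3 ang.py top
```

```text
clock: 10.25
tcp_pos: [0.5009, -0.0512, 0.1035]
contact_force: [-0.7, -1.9, 1.6]
n 811 theta [0.562 0.668 0.731]
n 198 theta [0.602 0.627 0.665]
```

```bash
python3 -m crank '[{"x":-0.0057,"y":-0.004,"z":-0.0133,"yaw":0},{"x":-0.0112,"y":-0.0078,"z":-0.0267,"yaw":0},{"x":-0.0161,"y":-0.0113,"z":-0.0403,"yaw":0},{"x":-0.021,"y":-0.0147,"z":-0.0543,"yaw":0},{"x":-0.0254,"y":-0.0178,"z":-0.0683,"yaw":0}]' | egrep 'clock|pos|contact'; python3 ang.py scene
python3 -m crank '[{"x":-0.0027,"y":-0.0019,"z":-0.0093,"yaw":0},{"x":-0.0052,"y":-0.0036,"z":-0.019,"yaw":0},{"x":-0.0077,"y":-0.0054,"z":-0.0283,"yaw":0},{"x":-0.0101,"y":-0.0071,"z":-0.038,"yaw":0},{"x":-0.012,"y":-0.0084,"z":-0.0477,"yaw":0}]' | egrep 'clock|pos|contact'; python3 ang.py scene; python3 - <<'E'
from h import *
import time
f=[]
for i in range(4):
    c=cams.read_camera('top'); f.append(r.read_state()['contact_force'])
print(np.mean(f,0))
E
```

```text
clock: 10.85
tcp_pos: [0.4931, -0.0562, 0.0829]
contact_force: [-2.8, -0.1, -0.3]
n 972 theta [0.467 0.516 0.578]
clock: 11.4
tcp_pos: [0.4899, -0.0589, 0.069]
contact_force: [-2.6, 0.2, -0.8]
n 1049 theta [0.373 0.417 0.482]
[-2.51516901 -0.44923782 -1.43095826]
```

```bash
cat > sl.py <<'E'
from h import *
a=np.radians(35)
for n in('scene','top'):
    c=grab(n); Q=cloud(c); X=Q[c['depth']>.05]
    s=X[:,:2]@[np.cos(a),np.sin(a)]; t=X[:,:2]@[-np.sin(a),np.cos(a)]
    m=(abs(t+.328)<.066)&(s>.41)&(s<.51)&(X[:,2]>.103)&(X[:,2]<.2)
    A=np.c_[s[m],X[m,2]]
    for _ in range(5):
        p=np.polyfit(A[:,0],A[:,1],1); e=abs(np.polyval(p,A[:,0])-A[:,1]); A=A[e<max(.003,1.5*e.std())]
    print(n,len(A),'slope theta',np.arctan(-p[0]).round(3),'z at s=.45',np.polyval(p,.45).round(4))
st=r.read_state(); print(st['tcp_pos'].round(4),st['contact_force'].round(1),st['clock'])
E
python3 sl.py
```

```text
scene 2568 slope theta 0.24 z at s=.45 0.129
top 128 slope theta 0.255 z at s=.45 0.1278
[ 0.4898 -0.0589  0.0692] [-2.6 -0.1 -2.4] 11.75
```

```bash
python3 -m crank '[{"x":0.0019,"y":0.0013,"z":0,"yaw":0},{"x":0.0038,"y":0.0026,"z":0,"yaw":0},{"x":0.0038,"y":0.0026,"z":0,"yaw":0}]' | egrep 'clock|pos|contact'; python3 sl.py;  python3 sl.py|tail -1
```

```text
clock: 12.05
tcp_pos: [0.4898, -0.0588, 0.069]
contact_force: [-6.3, -3.6, 1.0]
scene 2552 slope theta 0.241 z at s=.45 0.129
top 136 slope theta 0.236 z at s=.45 0.1283
[ 0.4898 -0.0588  0.069 ] [-5.5 -3.4  1.1] 12.15
[ 0.4898 -0.0589  0.069 ] [-6.7 -4.   1.6] 12.25
```

```bash
python3 -m crank '[{"x":-0.0019,"y":-0.0013,"z":-0.0097,"yaw":0},{"x":-0.0036,"y":-0.0025,"z":-0.0195,"yaw":0},{"x":-0.0051,"y":-0.0036,"z":-0.0293,"yaw":0},{"x":-0.0065,"y":-0.0046,"z":-0.0393,"yaw":0},{"x":-0.0078,"y":-0.0054,"z":-0.049,"yaw":0}]' | egrep 'clock|pos|contact'; python3 sl.py;  python3 sl.py|tail -1
```

```text
clock: 12.75
tcp_pos: [0.4873, -0.0605, 0.0541]
contact_force: [-6.6, -2.7, 0.1]
scene 2813 slope theta 0.14 z at s=.45 0.1208
top 110 slope theta 0.141 z at s=.45 0.1199
[ 0.4873 -0.0606  0.0538] [-5.9 -4.3 -0.9] 12.85
[ 0.4873 -0.0605  0.054 ] [-5.3 -3.6 -0.5] 12.95
```

```bash
python3 -m crank '[{"x":-0.0009,"y":-0.0006,"z":-0.008,"yaw":0},{"x":-0.0016,"y":-0.0011,"z":-0.016,"yaw":0},{"x":-0.0023,"y":-0.0016,"z":-0.0238,"yaw":0},{"x":-0.0028,"y":-0.002,"z":-0.0318,"yaw":0},{"x":-0.0033,"y":-0.0023,"z":-0.0398,"yaw":0}]' | egrep 'clock|pos|contact'; python3 sl.py;  python3 sl.py|tail -1
```

```text
clock: 13.45
tcp_pos: [0.4863, -0.0613, 0.0421]
contact_force: [-5.9, -4.8, -0.3]
scene 2966 slope theta 0.059 z at s=.45 0.1145
top 142 slope theta 0.059 z at s=.45 0.1135
[ 0.4862 -0.0613  0.0418] [-6.2 -5.5 -1.3] 13.55
[ 0.4862 -0.0612  0.042 ] [-5.4 -4.1 -1. ] 13.65
```

```bash
python3 -m crank '[{"x":-0.0003,"y":-0.0002,"z":-0.006,"yaw":0},{"x":-0.0005,"y":-0.0003,"z":-0.012,"yaw":0},{"x":-0.0007,"y":-0.0005,"z":-0.018,"yaw":0},{"x":-0.0007,"y":-0.0005,"z":-0.024,"yaw":0},{"x":-0.0007,"y":-0.0005,"z":-0.03,"yaw":0}]' | egrep 'clock|pos|contact'; python3 sl.py;  python3 sl.py|tail -1
```

```text
clock: 14.15
tcp_pos: [0.486, -0.0615, 0.0331]
contact_force: [-8.2, -4.7, 6.2]
scene 3055 slope theta -0.0 z at s=.45 0.11
top 159 slope theta 0.005 z at s=.45 0.1096
[ 0.4859 -0.0615  0.0331] [-7.2 -4.4 -0. ] 14.25
[ 0.486  -0.0615  0.0331] [-7.  -5.8  0.5] 14.35
```

```bash
python3 -m crank '[{"x":0,"y":0,"z":-0.004,"yaw":0},{"x":-0.005,"y":-0.0035,"z":-0.005,"yaw":0},{"x":-0.05,"y":-0.035,"z":-0.005,"yaw":0},{"x":-0.1,"y":-0.07,"z":-0.005,"yaw":0},{"x":-0.1,"y":-0.07,"z":0.1,"yaw":0}]' | egrep 'clock|pos|contact'; python3 sl.py
python3 -m crank '[{"x":0,"y":0,"z":0.15,"yaw":0},{"x":0,"y":0,"z":0.3,"yaw":0},{"x":0,"y":0,"z":0.3,"yaw":0}]'
python3 - <<'E'
from h import *
c=grab('top'); P=cloud(c); im=c['pixels']; 
X=P[185:225,250:295].reshape(-1,3); I=im[185:225,250:295].reshape(-1,3).astype(int)
d=np.hypot(X[:,0]-.5965,X[:,1]+.111)
for lo in np.arange(0,.03,.004):
    k=(d>=lo)&(d<lo+.004); print(lo.round(3),k.sum(),X[k,2].round(4).mean(),I[k].mean())
g=I.mean(1); k=(d<.02)&(X[:,2]>.068)&(g>110); print('grey key',X[k].mean(0),np.median(X[k,2]),k.sum())
k=(d<.025)&(g<70); print('collar',X[k].mean(0),np.median(X[k,2]),k.sum())
cv2.imwrite('pics/end.png',cv2.resize(im[110:280,120:330,::-1],None,fx=3,fy=3))
E
```

```text
clock: 14.85
tcp_pos: [0.4511, -0.0817, 0.0598]
contact_force: [-0.2, 0.4, 0.5]
scene 3172 slope theta -0.001 z at s=.45 0.11
top 602 slope theta 0.011 z at s=.45 0.1098
[ 0.4598 -0.0832  0.067 ] [0.7 0.1 1.3] 14.95
clock: 15.25
tcp_pos: [0.4625, -0.0832, 0.1603]
tcp_rot: [0.003, 0.954, 0.3, 0.006]
contact_force: [0.7, -0.1, -0.2]
width: 0.0002
gripper_force: 0.0
0.0 0 nan nan
0.004 0 nan nan
0.008 0 nan nan
0.012 0 nan nan
0.016 0 nan nan
0.02 0 nan nan
0.024 0 nan nan
0.028 0 nan nan
grey key [nan nan nan] nan 0
collar [nan nan nan] nan 0<stdin>:6: RuntimeWarning: Mean of empty slice.
  ret = ret.dtype.type(ret / rcount)
<stdin>:7: RuntimeWarning: Mean of empty slice.
  ret = um.true_divide(
  return _methods._mean(a, axis=axis, dtype=dtype,
<stdin>:8: RuntimeWarning: Mean of empty slice.
```

View pics/end.png

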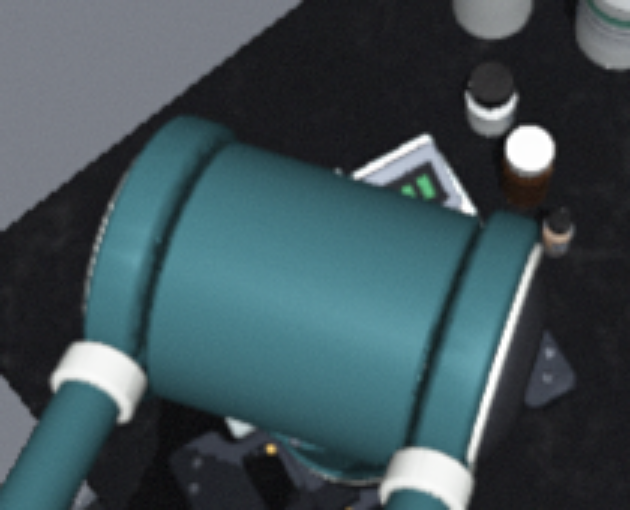

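The arm hides the console in the top view (console display at (420,190), jars undisturbed). I'll get the key height from the scene camera and move over the key.

```bash
python3 - <<'E'
from h import *
c=grab('scene'); P=cloud(c); X=P.reshape(-1,3); I=c['pixels'].reshape(-1,3).astype(int).mean(1)
d=np.hypot(X[:,0]-.5975,X[:,1]+.1105)
for lo in np.arange(0,.028,.004):
    k=(d>=lo)&(d<lo+.004)&(c['depth'].ravel()>.05)&(X[:,2]<.1); print(lo.round(3),k.sum(),np.median(X[k,2]).round(4),I[k].mean().round())
k=(d<.025)&(X[:,2]>.067)&(X[:,2]<.09)&(I>90)
print('grey',X[k].mean(0).round(4),np.percentile(X[k,2],[5,50,95]),k.sum()); k=(d<.03)&(X[:,2]>.05)&(X[:,2]<.09)&(I<60); print('black',X[k].mean(0).round(4),np.percentile(X[k,2],[5,50,95]),k.sum())
E
```

```text
0.0 10 0.0809 94.0
0.004 20 0.0808 94.0
0.008 14 0.0796 85.0
0.012 8 0.0728 96.0
0.016 8 0.0718 146.0
0.02 22 0.0602 189.0
0.024 48 0.06 186.0
grey [ 0.6005 -0.1086  0.079 ] [0.07219351 0.08024697 0.08207943] 38
black [ 0.5959 -0.1218  0.0729] [0.07263194 0.07277824 0.07344919] 4
```

```bash
python3 -m crank '[{"x":0.15,"y":-0.03,"z":0,"yaw":0},{"x":0.3,"y":-0.06,"z":0,"yaw":0},{"x":0.45,"y":-0.09,"z":0,"yaw":0},{"x":0.45,"y":-0.09,"z":0,"yaw":0},{"x":0.45,"y":-0.09,"z":0,"yaw":0}]'
python3 - <<'E'
from h import *
c=grab('scene'); print(r.read_state()['tcp_pos'])
E
```

```text
clock: 15.85
tcp_pos: [0.5912, -0.1085, 0.1502]
tcp_rot: [-0.001, 0.954, 0.3, -0.002]
contact_force: [0.1, -0.6, 0.2]
width: 0.0004
gripper_force: 0.0
[ 0.59056407 -0.10834982  0.15088243]
```

```bash
python3 -m crank '[{"x":0.025,"y":-0.005,"z":-0.1,"yaw":0},{"x":0.025,"y":-0.005,"z":-0.2,"yaw":0},{"x":0.025,"y":-0.005,"z":-0.28,"yaw":0},{"x":0.025,"y":-0.005,"z":-0.29,"yaw":0},{"x":0.025,"y":-0.005,"z":-0.29,"yaw":0}]'
python3 -m crank '[{"x":0,"y":0,"z":-0.01,"yaw":0},{"x":0,"y":0,"z":-0.015,"yaw":0},{"x":0,"y":0,"z":-0.02,"yaw":0},{"x":0,"y":0,"z":-0.025,"yaw":0},{"x":0,"y":0,"z":-0.03,"yaw":0}]'
```

```text
clock: 16.4
tcp_pos: [0.5981, -0.1097, 0.066]
tcp_rot: [-0.001, 0.954, 0.3, -0.001]
contact_force: [0.0, -0.4, 0.9]
width: 0.0003
gripper_force: 0.0
clock: 16.9
tcp_pos: [0.6004, -0.1101, 0.0579]
tcp_rot: [0.0, 0.954, 0.3, 0.0]
contact_force: [0.3, -0.6, 0.9]
width: 0.0003
gripper_force: 0.0
```

```bash
python3 -m crank '[{"x":-0.004,"y":0,"z":-0.005,"yaw":0},{"x":-0.004,"y":0,"z":-0.01,"yaw":0},{"x":-0.004,"y":0,"z":-0.015,"yaw":0},{"x":-0.004,"y":0,"z":-0.02,"yaw":0},{"x":-0.004,"y":0,"z":-0.025,"yaw":0}]'|egrep 'pos|contact'
python3 -m crank '[{"x":0,"y":0,"z":-0.003,"yaw":0},{"x":0,"y":0,"z":-0.006,"yaw":0}]'|egrep 'pos|contact'
```

```text
tcp_pos: [0.5988, -0.1101, 0.0499]
contact_force: [-0.2, 0.2, -0.1]
tcp_pos: [0.5989, -0.1101, 0.0482]
contact_force: [0.6, -0.2, 0.2]
```

```bash
for i in 1 2; do python3 -m crank '[{"x":0,"y":0,"z":-0.003,"yaw":0},{"x":0,"y":0,"z":-0.006,"yaw":0}]'|egrep 'pos|contact'; done
python3 -m crank '[{"x":0,"y":0,"z":-0.003,"yaw":0},{"x":0,"y":0,"z":-0.003,"yaw":0}]'|egrep 'pos|contact'
```

```text
tcp_pos: [0.5989, -0.1101, 0.0464]
contact_force: [-0.1, -0.1, -0.2]
tcp_pos: [0.5989, -0.1101, 0.0449]
contact_force: [-0.4, -0.6, 3.0]
tcp_pos: [0.5989, -0.1101, 0.0439]
contact_force: [-0.7, -0.9, 2.2]
```

```bash
python3 -m crank '[{"x":0,"y":0,"z":-0.003,"yaw":0},{"x":0,"y":0,"z":-0.006,"yaw":0},{"x":0,"y":0,"z":-0.006,"yaw":0}]'|egrep 'pos|contact'
python3 -m crank '[{"x":0,"y":0,"z":-0.003,"yaw":0},{"x":0,"y":0,"z":-0.006,"yaw":0},{"x":0,"y":0,"z":-0.006,"yaw":0}]'|egrep 'pos|contact'
```

```text
tcp_pos: [0.5989, -0.1101, 0.0422]
contact_force: [-1.6, 0.2, 4.0]
tcp_pos: [0.599, -0.1101, 0.0421]
contact_force: [-6.6, 1.6, 13.3]
```

The key is fully down: the force rose to 13 N and the travel stopped. I'll release and lift away.

```bash
python3 -m crank '[{"x":0,"y":0,"z":0.03,"yaw":0},{"x":0,"y":0,"z":0.15,"yaw":0},{"x":0,"y":0,"z":0.3,"yaw":0},{"x":0,"y":0,"z":0.45,"yaw":0},{"x":0,"y":0,"z":0.45,"yaw":0}]'
python3 sl.py
python3 - <<'E'
from h import *
c=dict(np.load('/tmp/scene.npz')); P=cloud(c); X=P.reshape(-1,3)
d=np.hypot(X[:,0]-.5975,X[:,1]+.1105); k=(d<.006)&(X[:,2]<.1); print('key z',np.median(X[k,2]),k.sum())
cv2.imwrite('pics/fin.png',c['pixels'][90:350,110:420,::-1].repeat(2,0).repeat(2,1))
E
```

```text
clock: 19.3
tcp_pos: [0.6041, -0.1113, 0.1834]
tcp_rot: [0.004, 0.954, 0.3, 0.006]
contact_force: [1.8, -0.2, 1.1]
width: 0.0001
gripper_force: 0.0
scene 3171 slope theta -0.0 z at s=.45 0.11
top 11 slope theta 0.197 z at s=.45 0.1207
[ 0.6    -0.1103  0.1767] [-0.1 -0.5 -0.1] 19.4
key z 0.08002465598048125 21
```

View pics/fin.png

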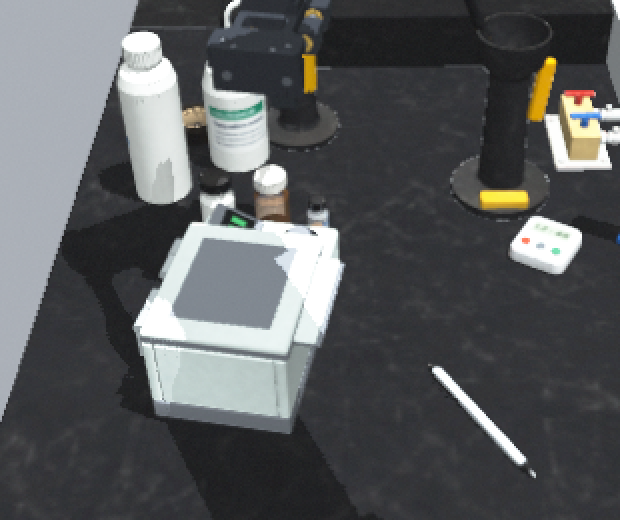

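The picture shows the cover flat and shut at (235,285). The key is back up at z=.080, the jars, pen and timer are in place, and the gripper is clear at (265,60). I'm handing in.

```bash
python3 -c "
from bench import hand_in
print(hand_in())"
```

```text
the job is handed in; nothing more can be done
None
```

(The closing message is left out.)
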